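# Put the triangular onigiri presses back together

## Robot

A 6-joint arm with a two-finger parallel gripper is mounted at the origin on the work surface. World frame = base frame: x ahead of the robot, y to its left, z up, the work surface at z = 0. Lengths are in m, angles in rad, forces in N, time in s.
With the tool pointing down it reaches from about 0.25 to 0.725 m from the base axis. Payload 4 kg.
Tool frame: the origin (TCP) lies midway between the tips of the shut fingers; the grasp point (between the pads) lies 19 mm behind it; z points along the fingers, y is the line along which they close (so a half turn about z gives the same grasp; the last joint's range is limited). The gripper opens to 85 mm and grips with 20 to 120 N. Pads are 22 mm wide; open, the fingers measure 114 mm over their backs; the gripper's body (76 mm by 85 mm) begins 54 mm behind the grasp point. The pads swing forward as they close: fully open they stand 13 mm farther back than shut.
Start: joints at [-1.273, 0.241, 0.005, 1.335, 0, 1.571], TCP at [0.147, -0.478, 0.197] pointing down, gripper open.
Joint ranges: [-2.72, 2.72], [-1.05, 1.87], [-1.09, 1.28], [-1.99, 2.15], [-1.42, 1.44], [-3.14, 3.14]. Speed limits (rad/s): [2.79, 2.79, 3.14, 3.14, 3.14, 3.14].

## Interface

Orientations are given as a unit quaternion [x, y, z, w].
In Python, from workcell import get_obs, camera, job_done, silhouettes gives the robot as it stands. The module is installed in compiled form; this text tells all that it offers.
- The arm moves only by the tool drive_tool, never from a script. Its argument "increments" is a list of rows, each a list of 3 entries, a list of its own where there are three numbers: the shift along the world's x, y, z in mm, then the turn, a rotation vector about the world's x, y, z in degrees, then the opening, from 0 (shut) to 1 (fully open). A call has 1 to 8 rows; each row shifts and turns the commanded pose from where the row before left it; what a row does not reach is not made up. A row lasts 1/12 s, in which the tool goes at most 41.7 mm and 7.16 degrees, less where a joint would pass 70% of its speed; a pose out of reach is approached as far as the arm can. A call is refused whole if a number of a shift passes 41.7 or a number of a turn 7.16, either way. A call with a gripper value outside its range is refused whole. The fingers move at their own pace and stop on an object; the grip force is fixed at half the most. Time passes only in rows, so rows that do not move let the fingers close. It gives the time, the measured TCP pose, the force, the opening and the grip force at its end, in the units of the state.
- get_obs(): the state, without advancing time (a new reading comes with each control period).
- camera(name): name is "side" or "top" or "wrist"; returns a dict with "image" (400x640x3 uint8, red, green, blue), "K" (3x3 intrinsics, pixels), "view" (4x4, takes a point from world to camera coordinates). Camera axes: x right, y down, z forward; pixel columns grow to the right and rows downward; lengths in m; the calibration is good to about 2 mm. A picture is of the moment at which its call begins. There is no depth.
- job_done(): hands the job in; it is judged then, once.
Trained networks look in a picture, given as the dict that the camera call returned (one of the last four; its "shot" number tells which), for a name from the list of things; names that differ only in an ending like _2 or _b are one class to them, and where a whole thing is asked for, a point or a joint stands for the part that bears it (a point fixed in the world has none). Each returns a list of dicts, best first, with "conf" (0 to 1); they miss things now and then, are a little off and sometimes report something else, mostly with a low value. They report only what shows in the picture. A call takes as long as a camera call. They do not tell look-alikes from the thing itself.
- silhouettes(query, picture): "region" (400x640 bool, what is visible of it) and "bbox" ([left, top, right, bottom] in pixels, round what is visible of it).
The state is a dict: "clock": time; "joint_pos": joint angles; "joint_vel": joint speeds; "tau": joint torques, N m; "eef_pos": TCP position; "tool_rot": TCP orientation; "ft_force": force on the tool from outside, world axes, zero at the start; "ft_torque": the same for the moment, N m; "grip_width": finger opening in m; "grasp_force": force on a finger pad.
Only numpy, scipy, OpenCV 4.12 (cv2) and the standard library are available. Lean on these libraries where they do the work, as an engineer would, in place of code of your own. Each camera call takes 0.05 s, during which the arm holds its last target. There are 200 camera calls.

## Task

The rice-ball presses are washed and dry: put each of the three triangular tops into the triangular mould of its own size, grip bar up and fully home on the mould's floor, starting with the largest, then the medium, then the smallest. Leave the round top where it lies, do not shift the bowl, fish dish or bento lid, and let go of everything at the end.

Things in the scene. Friction and masses are not known exactly. Their poses are not given: they have to be found in the camera images.
- top_small: small triangular press top, pale pink plastic, loose, 40 g +-30%: rounded triangular plate 16 mm thick, 52 mm from side to the corner facing it (sides 20 mm from centre), on it an upright grip bar 36 long, 12 wide, 30 high (z 16 to 46 mm). Starts bar up on the worktop. Origin: triangle centre, underside; z up; one corner at +x, others at +-120 deg; bar centred, along x: pinch along y
- top_medium: medium triangular press top, pale pink plastic, loose, 60 g +-30%: rounded triangular plate 16 mm thick, 73 mm from side to the corner facing it (sides 27 mm from centre), on it an upright grip bar 36 long, 12 wide, 30 high (z 16 to 46 mm). Starts bar up on the worktop. Origin: triangle centre, underside; z up; one corner at +x, others at +-120 deg; bar centred, along x: pinch along y
- top_large: large triangular press top, pale pink plastic, loose, 85 g +-30%: rounded triangular plate 16 mm thick, 94 mm from side to the corner facing it (sides 34 mm from centre), on it an upright grip bar 36 long, 12 wide, 30 high (z 16 to 46 mm). Starts bar up on the worktop. Origin: triangle centre, underside; z up; one corner at +x, others at +-120 deg; bar centred, along x: pinch along y
- mould_small: small triangular mould: open tray, darker pink, 75 mm from rim side to the corner facing it, fixed by suction. Floor at z 4 mm, rim at 24 mm; walls lean out: cavity sides 22.5 mm from centre at floor, 26.5 at rim (play round its top 2.5 to 6.5 mm). Top fits at any of 3 turns 120 deg apart; home, its underside is at z 4 mm. Origin: triangle centre on the worktop; z up; one corner at +x
- mould_medium: medium triangular mould: open tray, darker pink, 96 mm from rim side to the corner facing it, fixed by suction. Floor at z 4 mm, rim at 24 mm; walls lean out: cavity sides 29.5 mm from centre at floor, 33.5 at rim (play round its top 2.5 to 6.5 mm). Top fits at any of 3 turns 120 deg apart; home, its underside is at z 4 mm. Origin: triangle centre on the worktop; z up; one corner at +x
- mould_large: large triangular mould: open tray, darker pink, 117 mm from rim side to the corner facing it, fixed by suction. Floor at z 4 mm, rim at 24 mm; walls lean out: cavity sides 36.5 mm from centre at floor, 40.5 at rim (play round its top 2.5 to 6.5 mm). Top fits at any of 3 turns 120 deg apart; home, its underside is at z 4 mm. Origin: triangle centre on the worktop; z up; one corner at +x
- top_round: round press top, pale pink plastic, 60 mm disc 16 mm thick with the same grip bar (along its x); it has no mould here and stays where it is. Origin: centre of its underside
- bowl: bystander: small cream melamine bowl, 110 mm across, 45 mm high. Origin: centre of its underside
- fish_dish: bystander: white ceramic soy dish shaped like a fish, about 115 mm long along x, 54 mm wide, 12 mm high. Origin: underside, middle of the fish's body
- bento_lid: bystander: black lacquer-look bento lid lying flat, 90 mm (x) by 170 mm (y), 16 mm high. Origin: centre of its underside
Not all that is in view belongs to the job. Leave any turquoise look-alike of the top_large alone.

How it is judged:
By the outcome, as a careful person would: the job done as asked, in the order asked, and still so for the second after the job is handed in, with the robot touching nothing.
It also fails if it takes over 80 s, if anything falls off the work surface, if the arm or the gripper's body presses on something with over 40 N, if the wrist force passes 120 N, or if a joint passes its speed limit or range.

## Working session

There is one attempt and no reset: what is moved stays moved. The work goes in short steps, Python scripts to look and compute and a tool call to move; the robot and the scene stay as the last step left them, time stands still between calls to the robot, and variables do not carry over. Pictures are saved under pics/ and viewed, at most 14 in all, crops included, and the job is handed in when it is done.

Besides the shell and the picture viewer there is one more tool, called after "Request:" as a command line: name --argument value ..., lists and objects as JSON in quotes. drive_tool: Moves the arm, as the interface text tells. Its arguments: {"type":"object","properties":{"increments":{"type":"array"}},"required":["increments"]}

```bash
mkdir -p pics; ls; cat > h.py <<'E'
import numpy as np, cv2
from workcell import get_obs, camera, job_done, silhouettes
def save(p,name,crop=None,scale=1):
    im=p["image"][:,:,::-1]
    if crop: l,t,r,b=crop; im=im[t:b,l:r]
    cv2.imwrite("pics/"+name,cv2.resize(im,None,fx=scale,fy=scale,interpolation=cv2.INTER_CUBIC))
def proj(p,P):
    P=np.atleast_2d(P); c=P@p["view"][:3,:3].T+p["view"][:3,3]; q=c@p["K"].T; return q[:,:2]/q[:,2:]
def plane(p,uv,z):
    R=p["view"][:3,:3]; t=p["view"][:3,3]; uv=np.atleast_2d(uv).astype(float)
    d=np.c_[uv,np.ones(len(uv))]@np.linalg.inv(p["K"]).T@R; o=-R.T@t
    return o+d*((z-o[2])/d[:,2])[:,None]
E
python3 - <<'E'
from h import *
o=get_obs(); print({k:np.round(v,3) for k,v in o.items()})
for n in ["top","side","wrist"]:
    p=camera(n); save(p,n+"0.png"); print(n,np.round(p["K"],1).tolist(),np.round(p["view"],3).tolist())
    for q in ["top_large","top_medium","top_small","top_round","mould_large","mould_medium","mould_small"]:
        print(q,[(round(s["conf"],2),s["bbox"]) for s in silhouettes(q,p)])
E
```

```text
pics
{'clock': np.float64(0.0), 'joint_pos': array([-1.273,  0.241,  0.004,  1.335,  0.   ,  1.571]), 'joint_vel': array([ 0.   , -0.001,  0.   , -0.001,  0.   , -0.002]), 'tau': array([-2.0000e-03, -3.7232e+01,  2.5241e+01,  1.7000e-02, -0.0000e+00,
       -0.0000e+00]), 'eef_pos': array([ 0.147, -0.477,  0.196]), 'tool_rot': array([ 0.989,  0.148, -0.   , -0.001]), 'ft_force': array([-0.836,  0.231, -0.725]), 'ft_torque': array([-0.001, -0.023, -0.009]), 'grasp_force': np.float64(0.0), 'grip_width': np.float64(0.085)}
top [[482.9, 0.0, 316.2], [0.0, 482.9, 197.0], [0.0, 0.0, 1.0]] [[-0.0, -1.0, 0.008, 0.006], [-0.985, -0.001, -0.174, 0.511], [0.174, -0.008, -0.985, 1.602], [0.0, 0.0, 0.0, 1.0]]
top_large [(0.74, [155.8, 218.5, 185.9, 243.7]), (0.69, [217.1, 220.7, 248.0, 244.2]), (0.59, [223.4, 268.5, 256.9, 293.6])]
top_medium [(0.82, [247.6, 153.0, 268.0, 173.0])]
top_small [(0.73, [391.7, 224.3, 409.4, 239.3])]
top_round [(0.57, [216.5, 218.1, 248.2, 245.7]), (0.49, [336.4, 212.3, 349.9, 233.0])]
mould_large [(0.8, [360.8, 154.9, 398.9, 184.3])]
mould_medium [(0.89, [295.7, 154.
[... 407 characters left out ...]
.1]), (0.7, [271.5, 144.7, 295.2, 170.5]), (0.68, [269.7, 121.7, 294.5, 137.1])]
top_medium [(0.65, [338.0, 158.7, 363.5, 177.9]), (0.39, [287.7, 184.8, 311.9, 205.7])]
top_small [(0.9, [280.0, 274.4, 303.6, 295.8])]
top_round [(0.57, [292.4, 217.4, 309.1, 241.9])]
mould_large [(0.67, [343.9, 243.6, 386.4, 280.9])]
mould_medium [(0.73, [343.1, 190.5, 373.4, 213.1])]
mould_small [(0.85, [288.7, 184.5, 312.0, 205.5])]
wrist [[294.4, 0.0, 319.2], [0.0, 294.4, 201.7], [0.0, 0.0, 1.0]] [[0.292, -0.956, 0.0, -0.499], [-0.92, -0.281, 0.272, -0.034], [-0.26, -0.08, -0.962, 0.379], [0.0, 0.0, 0.0, 1.0]]
top_large []
top_medium []
top_small []
top_round []
mould_large []
mould_medium []
mould_small []
```

```bash
python3 - <<'E'
import cv2
im=cv2.imread("pics/top0.png"); cv2.imwrite("pics/top0c.png",cv2.resize(im[120:320,140:480],None,fx=2.35,fy=2.35,interpolation=cv2.INTER_CUBIC))
im=cv2.imread("pics/side0.png"); cv2.imwrite("pics/side0c.png",cv2.resize(im[80:330,190:510],None,fx=2.4,fy=2.4,interpolation=cv2.INTER_CUBIC))
E
```

```text
(no output)
```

View pics/top0c.png

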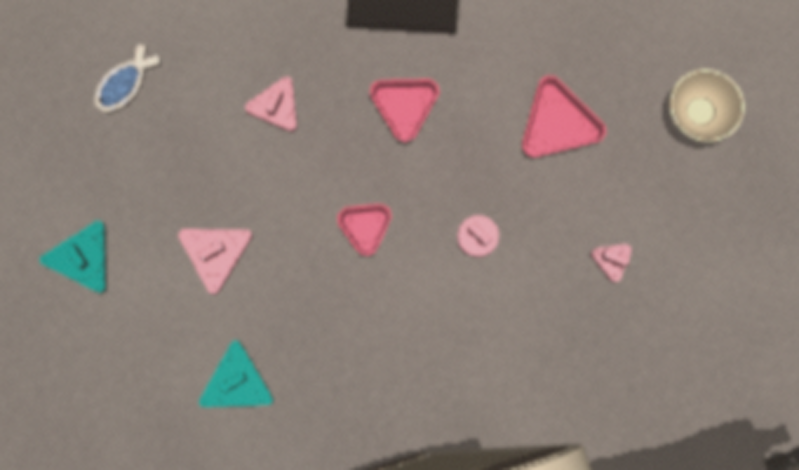

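View pics/side0c.png

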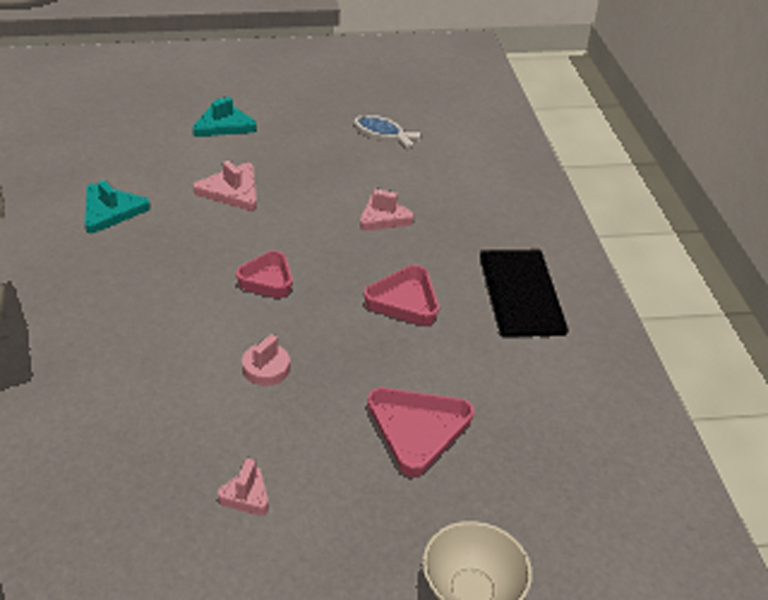

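The top view (crop scale 2.35, offset 140,120) shows the pink large top at crop (214,255), medium (275,105), small (613,260), round (478,235). The moulds are at medium (404,108), small (365,230) and large (562,120). The two turquoise look-alikes are at (80,257) and (236,378). The side view agrees. Next I fit models to both views.

```bash
cat >> h.py <<'E'
from scipy.optimize import minimize
INR=dict(small=.020,medium=.027,large=.034); MOUT=dict(small=.075,medium=.096,large=.117); MCAV=dict(small=.0265,medium=.0335,large=.0405)
def tri(R,rho,z):
    P=[]
    for k in range(3):
        c=2*(R-rho)*np.array([np.cos(k*2*np.pi/3),np.sin(k*2*np.pi/3)])
        for a in np.linspace(-np.pi/3,np.pi/3,7)+k*2*np.pi/3: P.append([*(c+rho*np.array([np.cos(a),np.sin(a)])),z])
    return np.array(P)
def parts(name):
    k,s=name.split("_")
    if k=="top":
        bar=np.array([[x,y,z] for x in(-.018,.018) for y in(-.006,.006) for z in(.016,.046)])
        return [np.r_[tri(INR[s],.008,0),tri(INR[s],.008,.016)],bar]
    R=MCAV[s]+.0025; rho=3*R-MOUT[s]
    return [np.r_[tri(R-.004,rho-.003,0),tri(R,rho,.024)]]
S=4
def render(p,name,q,win):
    l,t,r,b=win; m=np.zeros(((b-t)*S,(r-l)*S),np.uint8)
    c,s=np.cos(q[2]),np.sin(q[2]); R=np.array([[c,-s,0],[s,c,0],[0,0,1]])
    for P in parts(name):
        uv=(proj(p,P@R.T+[q[0],q[1],q[3]])-[l,t]+.5)*S-.5
        cv2.fillConvexPoly(m,cv2.convexHull(np.round(uv*16).astype(np.int32)),255,shift=4)
    return m
def pinkmask(p,win):
    l,t,r,b=win; im=cv2.resize(p["image"][t:b,l:r],None,fx=S,fy=S,interpolation=cv2.INTER_CUBIC).astype(int)
    return ((im[...,0]-im[...,1])>25).astype(np.uint8)*255
def fit(name,pics,q0,pad=12,sig=1.5,fixz=None):
    data=[]
    for p in pics:
        uv=np.vstack([proj(p,P+np.r_[q0[:2],q0[3]]) for P in parts(name)])
        ext=.012
        l,t=np.maximum(np.floor(uv.min(0)-pad),0).astype(int); r,b=np.ceil(uv.max(0)+pad).astype(int); r=min(r,640);b=min(b,400)
        win=(l,t,r,b); m=pinkmask(p,win)
        n,lab,st,cen=cv2.connectedComponentsWithStats(m)
        c=(np.mean(uv,0)-[l,t])*S
        k=1+np.argmax(st[1:,4]-8*np.hypot(*(cen[1:]-c).T)); m=(lab==k).astype(np.uint8)*255
        data.append((p,win,cv2.GaussianBlur(m.astype(np.float32)/255,(0,0),S*sig),(m>0).sum()))
    def f(v):
        q=[v[0]/1e3,v[1]/1e3,v[2]/30,v[3]/1e3 if fixz is None else fixz]
        return sum(((cv2.GaussianBlur(render(p,name,q,w).astype(np.float32)/255,(0,0),S*sig)-m)**2).sum()/a for p,w,m,a in data)
    best=None
    for dy in (np.arange(6)*np.pi/3 if q0[2] is None else [q0[2]]):
        v0=np.array([q0[0]*1e3,q0[1]*1e3,dy*30,q0[3]*1e3])
        res=minimize(f,v0,method="Nelder-Mead",options=dict(initial_simplex=np.vstack([v0]+[v0+d for d in 6*np.eye(4)]),xatol=.05,fatol=1e-5,maxiter=250))
        if best is None or res.fun<best.fun: best=res
    v=best.x; return np.array([v[0]/1e3,v[1]/1e3,v[2]/30,v[3]/1e3]),best.fun
E
python3 - <<'E'
from h import *
import json
a=camera("top");b=camera("side"); out={}
off=np.array([140,120])
for n,c in dict(top_large=(214,255),top_medium=(275,105),top_small=(613,260),mould_medium=(404,108),mould_small=(365,230),mould_large=(562,120)).items():
    x=plane(a,np.array(c)/2.35+off,.015)[0]
    q,e=fit(n,[a,b],[x[0],x[1],None,0]); out[n]=q.tolist()
    q1,e1=fit(n,[a],[q[0],q[1],q[2],0],fixz=0); q2,e2=fit(n,[b],[q[0],q[1],q[2],0],fixz=0)
    f=lambda q:np.round([q[0]*1e3,q[1]*1e3,np.degrees(q[2])%360,q[3]*1e3],1)
    print(n,f(q),round(e,4),"top",f(q1)[:3],round(e1,4),"side",f(q2)[:3],round(e2,4))
json.dump(out,open("c.json","w"))
E
```

```text
top_large [413.8 300.6 299.8  -1.7] 0.0065 top [412.7 300.  299.7] 0.004 side [414.4 298.1 299.6] 0.0005
top_medium [636.  214.4 336.4  -1.6] 0.0061 top [635.1 214.2 336.9] 0.0046 side [635.7 212.4 336.4] 0.0006
top_small [ 402.9 -284.4   67.9    1. ] 0.0052 top [ 402.8 -284.4   67.7] 0.0042 side [ 403.  -284.1   67. ] 0.0006
mould_medium [635.4  21.5  61.1  -1.9] 0.0408 top [633.6  21.6  60.5] 0.0338 side [635.9  20.3  60.8] 0.0027
mould_small [4.518e+02 7.870e+01 6.490e+01 2.000e-01] 0.0426 top [450.9  78.8  65.2] 0.036 side [452.9  79.   65.2] 0.0028
mould_large [ 6.095e+02 -2.090e+02  1.300e+01 -2.000e-01] 0.0335 top [ 608.6 -209.1   13.1] 0.03 side [ 609.7 -209.2   13.7] 0.0022
```

Both views fit well: errors are within about 2 mm and heights are within 2 mm of the table. Next I move over the large mould for a closer look.

Request:
drive_tool --increments '[[[35,20,0],[0,0,4.3],1],[[35,20,0],[0,0,4.3],1],[[35,20,0],[0,0,4.3],1],[[35,20,0],[0,0,4.3],1],[[35,20,0],[0,0,4.3],1],[[35,20,0],[0,0,4.3],1],[[35,20,0],[0,0,4.3],1],[[35,20,0],[0,0,4.3],1]]'

```text
clock: 1.97
eef_pos: [0.4283, -0.3167, 0.1967]
tool_rot: [0.9, 0.436, 0.0, 0.0]
ft_force: [1.2, -1.3, 0.7]
grip_width: 0.0851
grasp_force: 0.0
```

Request:
drive_tool --increments '[[[35,20,0],[0,0,4.3],1],[[35,20,0],[0,0,4.3],1],[[35,20,0],[0,0,4.3],1],[[35,20,0],[0,0,4.3],1],[[20,20,0],[0,0,4.3],1],[[0,0,0],[0,0,0],1],[[0,0,0],[0,0,0],1]]'

```text
clock: 2.55
eef_pos: [0.5875, -0.2165, 0.1956]
tool_rot: [0.803, 0.596, -0.0, -0.0]
ft_force: [-0.5, -0.0, -0.2]
grip_width: 0.0856
grasp_force: 0.0
```

```bash
cat >> h.py <<'E'
import json
from scipy.spatial.transform import Rotation as Ro
F=lambda q:np.round([q[0]*1e3,q[1]*1e3,np.degrees(q[2])%360,q[3]*1e3],1)
def pose():
    o=get_obs(); R=Ro.from_quat(o["tool_rot"]).as_matrix()
    print("tcp",np.round(o["eef_pos"]*1e3,1),"psi",round(np.degrees(np.arctan2(R[1,0],R[0,0])),1),"tilt",np.round(np.degrees(R[:2,2]),1),"q",np.round(np.degrees(o["joint_pos"])),"t",round(float(o["clock"]),2),"w",round(float(o["grip_width"])*1e3,1),"F",np.round(o["ft_force"],1),"g",round(float(o["grasp_force"]),1))
    return o
def look(names,pic):
    p=camera("wrist"); save(p,pic); c=json.load(open("c.json"))
    for n in names:
        try:
            q=c[n]; r=fit(n,[p],[q[0],q[1],q[2],0],pad=20,fixz=0); print(n,F(r[0])[:3],round(r[1],4),"coarse",F(q))
        except Exception as e: print(n,"fail",e)
E
python3 - <<'E'
from h import *
pose(); look(["mould_large"],"w1.png")
E
```

```text
tcp [ 587.5 -216.5  195.6] psi 73.1 tilt [-0.1  0. ] q [-20.  29.  22.  83.  -0.  87.] t 2.55 w 85.6 F [-0.5 -0.  -0.2] g 0.0
mould_large [ 612.  -208.6   13.8] 0.0207 coarse [ 6.095e+02 -2.090e+02  1.300e+01 -2.000e-01]
```

View pics/w1.png

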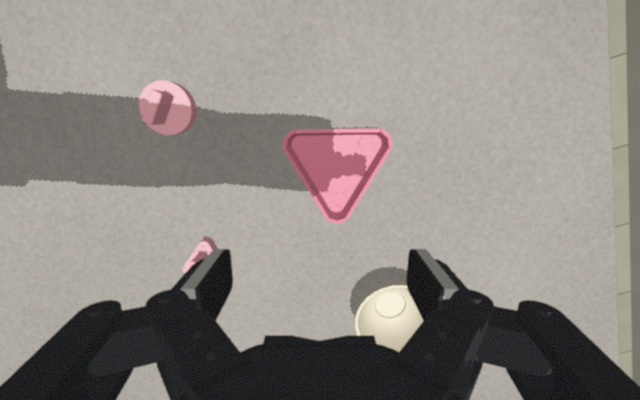

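The wrist picture shows the large mould at pixel (337,170), fully in view. The round top is at (166,107) and the bowl is behind the fingers. Next is the large top.

Request:
drive_tool --increments '[[[-12.4,36.9,0],[0,0,3.36],1],[[-12.4,36.9,0],[0,0,3.36],1],[[-12.4,36.9,0],[0,0,3.36],1],[[-12.4,36.9,0],[0,0,3.36],1],[[-12.4,36.9,0],[0,0,3.36],1],[[-12.4,36.9,0],[0,0,3.36],1],[[-12.4,36.9,0],[0,0,3.36],1],[[-12.4,36.9,0],[0,0,3.36],1]]'

```text
clock: 3.27
eef_pos: [0.4861, 0.0769, 0.197]
tool_rot: [0.644, 0.765, 0.0, 0.0]
ft_force: [0.4, -0.3, 0.4]
grip_width: 0.0854
grasp_force: 0.0
```

Request:
drive_tool --increments '[[[-12.4,36.9,0],[0,0,3.36],1],[[-12.4,36.9,0],[0,0,3.36],1],[[-12.4,36.9,0],[0,0,3.36],1],[[-12.4,36.9,0],[0,0,3.36],0.5],[[-12.4,36.9,0],[0,0,3.36],0.5],[[-12.4,36.9,0],[0,0,3.36],0.5],[[0,0,0],[0,0,0],0.5],[[0,0,0],[0,0,0],0.5]]'

```text
clock: 3.93
eef_pos: [0.4125, 0.2988, 0.1967]
tool_rot: [0.499, 0.866, -0.0, 0.0]
ft_force: [0.0, -0.2, 0.1]
grip_width: 0.043
grasp_force: 0.0
```

```bash
python3 - <<'E'
from h import *
pose(); look(["top_large"],"w2.png")
E
```

```text
tcp [412.5 298.8 196.7] psi 120.1 tilt [ 0. -0.] q [36. 15.  2. 77. -0. 96.] t 3.93 w 43.0 F [ 0.  -0.2  0.1] g 0.0
top_large [415.7 300.2 299.7] 0.0002 coarse [413.8 300.6 299.8  -1.7]
```

View pics/w2.png

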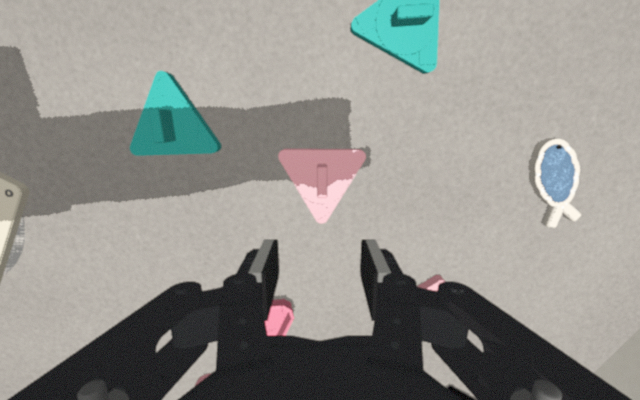

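The large pink top is centred at (322,180) with its bar vertical in the picture, aligned with the fingers. Now I descend and grip.

Request:
drive_tool --increments '[[[2.5,1.2,-35],[0,0,0],0.5],[[0,0,-38],[0,0,0],0.5],[[0,0,-38],[0,0,0],0.5],[[0,0,-30],[0,0,0],0.5],[[0,0,-20],[0,0,0],0.5],[[0,0,-14.5],[0,0,0],0.5],[[0,0,0],[0,0,0],0.5],[[0,0,0],[0,0,0],0]]'

```text
clock: 4.65
eef_pos: [0.4159, 0.2974, 0.0208]
tool_rot: [0.502, 0.865, -0.001, -0.0]
ft_force: [0.5, -0.1, -0.5]
grip_width: 0.0322
grasp_force: 0.0
```

Request:
drive_tool --increments '[[[0,0,0],[0,0,0],0],[[0,0,0],[0,0,0],0],[[0,0,0],[0,0,0],0],[[0,0,0],[0,0,0],0],[[0,0,0],[0,0,0],0]]'

```text
clock: 5.07
eef_pos: [0.416, 0.3002, 0.0218]
tool_rot: [0.5, 0.866, 0.001, 0.0]
ft_force: [0.7, -0.5, 0.0]
grip_width: -0.0
grasp_force: 0.0
```

```bash
python3 - <<'E'
from h import *
pose(); p=camera("wrist"); save(p,"w3.png",(120,120,520,400),1.5)
E
```

```text
tcp [416.  300.2  21.8] psi 120.0 tilt [0.1 0. ] q [ 36.  24. -14.  52.  -0.  96.] t 5.07 w -0.0 F [ 0.7 -0.5  0. ] g 0.0
```

View pics/w3.png

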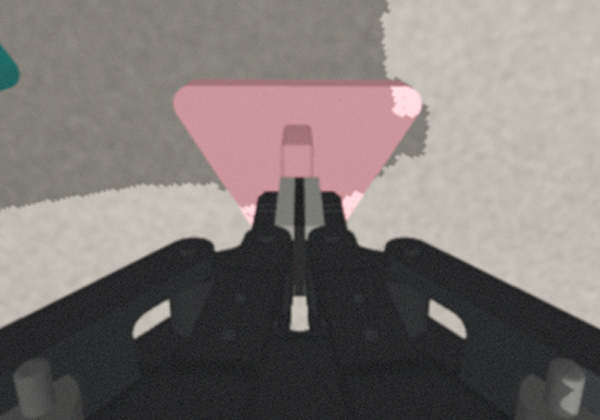

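The fingers shut beyond the end of the bar: the bar is at crop (297,150), just ahead of the pads. I re-measure from all cameras.

```bash
python3 - <<'E'
from h import *
w=camera("wrist");a=camera("top");b=camera("side")
c=json.load(open("c.json"))["top_large"]
for nm,p in (("w",w),("top",a),("side",b)):
    q,e=fit("top_large",[p],[c[0],c[1],c[2],0],pad=25,fixz=0); print(nm,F(q),round(e,4))
# where do the tips project
o=get_obs(); t=o["eef_pos"]
for nm,p in (("w",w),("top",a),("side",b)): print(nm,np.round(proj(p,t)),np.round(proj(p,[c[0],c[1],.046])))
im=np.vstack([cv2.resize(p["image"][:,:,::-1][y-45:y+45,x-60:x+60],None,fx=5,fy=5,interpolation=cv2.INTER_CUBIC)[:300] for p,(x,y) in ((b,np.round(proj(b,t)[0]).astype(int)),)])
cv2.imwrite("pics/s3.png",cv2.resize(b["image"][:,:,::-1][110:210,200:330],None,fx=5,fy=5,interpolation=cv2.INTER_CUBIC))
E
```

```text
w [415.5 300.4 299.6   3. ] 0.2447
top [430.4 267.  324.1   5.2] 1.9616
side [414.3 297.6 300.    7. ] 0.002
w [[318. 231.]] [[315. 245.]]
top [[230. 226.]] [[229. 225.]]
side [[287. 154.]] [[286. 149.]]
```

View pics/s3.png

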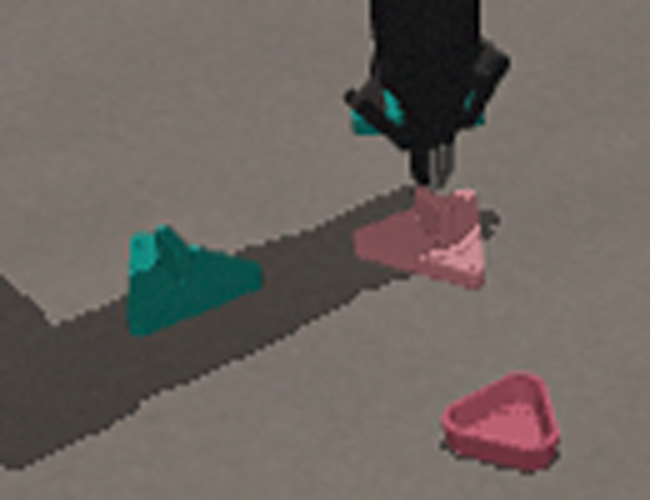

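The top has not moved. The fingers appear to have closed above the bar, with the tips higher than the reported TCP. I triangulate the tip from the two views to check.

```bash
python3 - <<'E'
from h import *
from scipy.optimize import least_squares
w=camera("wrist");b=camera("side");a=camera("top")
t=get_obs()["eef_pos"]
f=lambda X:np.r_[proj(w,X)[0]-[319,239],proj(b,X)[0]-[287,147]]
r=least_squares(f,t); print("tip",np.round(r.x*1e3,1),"res",np.round(r.fun,1),"tcp",np.round(t*1e3,1))
R=Ro.from_quat(get_obs()["tool_rot"]).as_matrix(); C=-w["view"][:3,:3].T@w["view"][:3,3]; print("cam in tool",np.round(R.T@(C-t)*1e3,1))
cv2.imwrite("pics/s4.png",cv2.resize(w["image"][:,:,::-1][200:330,250:390],None,fx=5,fy=5,interpolation=cv2.INTER_CUBIC)[:600])
print(proj(w,[[415.5e-3-.009,300.4e-3+.0156,.046],[415.5e-3+.009,300.4e-3-.0156,.046]]))
E
```

```text
tip [413.1 305.4  48. ] res [ 0.2  0.1 -1.3  0.3] tcp [415.5 299.9  21. ]
cam in tool [  70.     0.6 -177.3]
[[318.36866363 216.48739307]
 [318.44565262 275.49813982]]
```

View pics/s4.png

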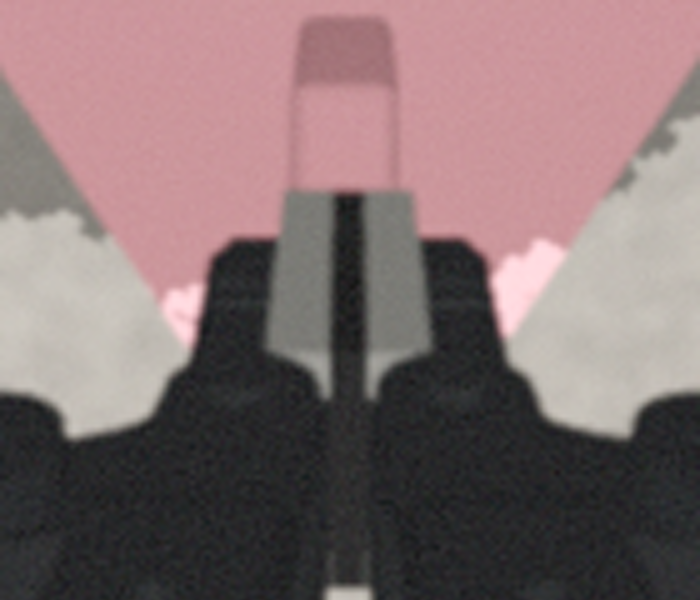

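The triangulation and the apparent pad gap in the picture both put the real fingertips about 27–30 mm above the reported TCP. The pads therefore closed just over the bar. I reopen, go about 25 mm lower and check the force and width.

Request:
drive_tool --increments '[[[0,0,0],[0,0,0],0.5],[[0,0,0],[0,0,0],0.5],[[0,0,0],[0,0,0],0.5],[[0,0,0],[0,0,0],0.5],[[0,0,-8],[0,0,0],0.5],[[0,0,-8],[0,0,0],0.5],[[0,0,-8],[0,0,0],0.5],[[0,0,0],[0,0,0],0.5]]'

```text
clock: 6.08
eef_pos: [0.414, 0.2986, -0.0054]
tool_rot: [0.5, 0.866, -0.002, -0.001]
ft_force: [-0.3, -0.8, -0.4]
grip_width: 0.0427
grasp_force: 0.0
```

Request:
drive_tool --increments '[[[0,0,0],[0,0,0],0],[[0,0,0],[0,0,0],0],[[0,0,0],[0,0,0],0],[[0,0,0],[0,0,0],0],[[0,0,0],[0,0,0],0]]'

```text
clock: 6.5
eef_pos: [0.4158, 0.2999, -0.0028]
tool_rot: [0.5, 0.866, 0.0, 0.0]
ft_force: [0.1, -0.5, -0.4]
grip_width: 0.0102
grasp_force: 60.7
```

```bash
python3 - <<'E'
from h import *
pose(); w=camera("wrist");b=camera("side")
cv2.imwrite("pics/s5.png",np.hstack([cv2.resize(x,(400,400),interpolation=cv2.INTER_CUBIC) for x in (w["image"][:,:,::-1][180:340,240:400],b["image"][:,:,::-1][110:190,250:330])]))
E
```

```text
tcp [415.8 299.9  -2.8] psi 120.0 tilt [0. 0.] q [ 36.  25. -15.  49.  -0.  96.] t 6.5 w 10.2 F [ 0.1 -0.5 -0.4] g 60.7
```

View pics/s5.png

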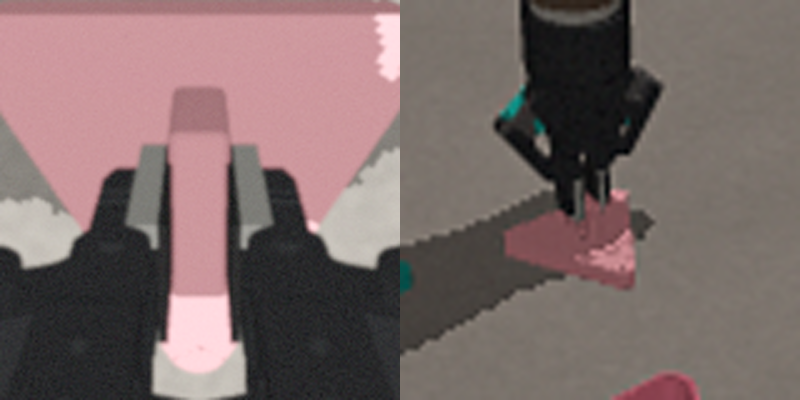

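The bar is held between both pads (60 N, about 10 mm), seen at crop (200,200). Now I lift and carry it to the large mould. The shift, agreed by all three cameras, is (196, −508.7) mm and −46°.

Request:
drive_tool --increments '[[[0,0,20],[0,0,0],0],[[0,0,30],[0,0,0],0],[[0,0,30],[0,0,0],0],[[14,-36.3,0],[0,0,-3.3],0],[[14,-36.3,0],[0,0,-3.3],0],[[14,-36.3,0],[0,0,-3.3],0],[[14,-36.3,0],[0,0,-3.3],0],[[14,-36.3,0],[0,0,-3.3],0]]'

```text
clock: 7.27
eef_pos: [0.4859, 0.1168, 0.0772]
tool_rot: [0.62, 0.785, 0.0, 0.0]
ft_force: [1.1, 0.6, -1.6]
grip_width: 0.0102
grasp_force: 60.8
```

Request:
drive_tool --increments '[[[14,-36.3,0],[0,0,-3.3],0],[[14,-36.3,0],[0,0,-3.3],0],[[14,-36.3,0],[0,0,-3.3],0],[[14,-36.3,0],[0,0,-3.3],0],[[14,-36.3,0],[0,0,-3.3],0],[[14,-36.3,0],[0,0,-3.3],0],[[14,-36.3,0],[0,0,-3.3],0],[[14,-36.3,0],[0,0,-3.3],0]]'

```text
clock: 7.93
eef_pos: [0.5977, -0.174, 0.0769]
tool_rot: [0.783, 0.622, -0.0, -0.0]
ft_force: [0.7, 0.3, -1.4]
grip_width: 0.01
grasp_force: 60.8
```

Request:
drive_tool --increments '[[[14,-36.3,0],[0,0,-3.1],0],[[0,0,0],[0,0,0],0],[[0,0,0],[0,0,0],0]]'

```text
clock: 8.18
eef_pos: [0.6114, -0.2107, 0.0759]
tool_rot: [0.8, 0.6, -0.0, -0.0]
ft_force: [0.4, 0.7, -1.4]
grip_width: 0.0103
grasp_force: 60.8
```

```bash
python3 - <<'E'
from h import *
pose(); w=camera("wrist");b=camera("side")
cv2.imwrite("pics/s6.png",np.hstack([cv2.resize(x,(400,400),interpolation=cv2.INTER_CUBIC) for x in (w["image"][:,:,::-1][60:340,180:460],b["image"][:,:,::-1][180:300,310:430])]))
E
```

```text
tcp [ 611.4 -210.7   75.9] psi 73.8 tilt [-0.  0.] q [-19.  34.  13.  69.   0.  87.] t 8.18 w 10.3 F [ 0.4  0.7 -1.4] g 60.8
```

View pics/s6.png

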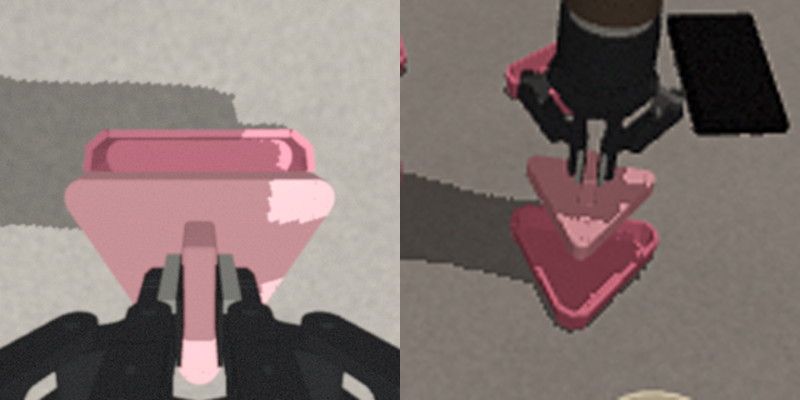

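The held top hangs straight over the mould in both views (wrist crop (200,220), mould edge behind it at y≈130–170). I lower it with a small y correction.

Request:
drive_tool --increments '[[[0,1.5,-20],[0,0,0],0],[[0,0,-20],[0,0,0],0],[[0,0,-12],[0,0,0],0],[[0,0,-6],[0,0,0],0],[[0,0,-5],[0,0,0],0],[[0,0,-5],[0,0,0],0],[[0,0,0],[0,0,0],0],[[0,0,0],[0,0,0],0]]'

```text
clock: 8.95
eef_pos: [0.612, -0.2067, 0.0096]
tool_rot: [0.798, 0.602, 0.0, 0.0]
ft_force: [0.1, 0.6, -0.1]
grip_width: 0.0101
grasp_force: 60.8
```

Request:
drive_tool --increments '[[[0,0,-2],[0,0,0],0],[[0,0,-2],[0,0,0],0],[[0,0,-1],[0,0,0],0],[[0,0,0],[0,0,0],0]]'

```text
clock: 9.28
eef_pos: [0.6115, -0.207, 0.0039]
tool_rot: [0.799, 0.602, -0.0, -0.0]
ft_force: [0.1, -0.7, -1.6]
grip_width: 0.0104
grasp_force: 60.8
```

Request:
drive_tool --increments '[[[0,0,-1],[0,0,0],0],[[0,0,-1],[0,0,0],0],[[0,0,-0.7],[0,0,0],0],[[0,0,0],[0,0,0],0]]'

```text
clock: 9.62
eef_pos: [0.6116, -0.2069, 0.0013]
tool_rot: [0.799, 0.602, -0.0, -0.0]
ft_force: [0.0, -0.3, -1.3]
grip_width: 0.0102
grasp_force: 60.8
```

Request:
drive_tool --increments '[[[0,0,-0.7],[0,0,0],0],[[0,0,-0.7],[0,0,0],0],[[0,0,0],[0,0,0],0],[[0,0,0],[0,0,0],0]]'

```text
clock: 9.95
eef_pos: [0.6117, -0.2069, 0.0012]
tool_rot: [0.799, 0.602, 0.0, 0.0]
ft_force: [-2.7, 2.2, 5.2]
grip_width: 0.0103
grasp_force: 61.7
```

Contact is at the predicted height (+1.2 mm, about 6 N). I release, rise, and head over the medium mould.

Request:
drive_tool --increments '[[[0,0,0.5],[0,0,0],0.4],[[0,0,0],[0,0,0],0.4],[[0,0,0],[0,0,0],0.4],[[0,0,0],[0,0,0],0.4],[[0,0,25],[0,0,0],0.4],[[0,0,40],[0,0,0],0.4],[[0,0,40],[0,0,0],0.4],[[3.5,10,40],[0,0,0],0.4]]'

```text
clock: 10.62
eef_pos: [0.614, -0.1982, 0.1462]
tool_rot: [0.799, 0.601, -0.001, -0.0]
ft_force: [1.3, -0.7, -0.0]
grip_width: 0.0345
grasp_force: 0.0
```

Request:
drive_tool --increments '[[[2,36,15],[0,0,6.8],0.5],[[2,36,15],[0,0,6.8],0.5],[[2,36,10],[0,0,6.8],0.5],[[2,36,0],[0,0,6.8],0.5],[[2,36,0],[0,0,6.8],0.5],[[2,36,0],[0,0,6.8],0.5],[[0,0,0],[0,0,0],0.5],[[0,0,0],[0,0,0],0.5]]'

```text
clock: 11.28
eef_pos: [0.627, 0.0214, 0.1852]
tool_rot: [0.537, 0.843, -0.0, -0.0]
ft_force: [-0.9, -0.6, 0.5]
grip_width: 0.0425
grasp_force: 0.0
```

```bash
python3 - <<'E'
from h import *
pose(); look(["mould_medium"],"w7.png")
a=camera("top");b=camera("side"); c=json.load(open("c.json"))
for nm,p in (("top",a),("side",b)):
    save(p,nm+"7.png")
    for n in ("top_medium","top_small"):
        print(nm,n,F(fit(n,[p],[*c[n][:3],0],fixz=0)[0]))
cv2.imwrite("pics/s7.png",np.hstack([cv2.resize(x,(400,400),interpolation=cv2.INTER_CUBIC) for x in (a["image"][:,:,::-1][135:205,345:415],b["image"][:,:,::-1][205:305,315:415])]))
E
```

```text
tcp [627.   21.4 185.2] psi 115.0 tilt [-0. -0.] q [ 2. 29. 21. 82. -0. 67.] t 11.28 w 42.5 F [-0.9 -0.6  0.5] g 0.0
mould_medium [637.1  21.7  61.2] 0.0243 coarse [635.4  21.5  61.1  -1.9]
top top_medium [635.  214.4 336.5   4.6]
top top_small [ 402.8 -284.4   67.9    1.9]
side top_medium [635.7 212.4 336.2   3.2]
side top_small [ 403.  -283.9   67.1    3.6]
```

View pics/s7.png

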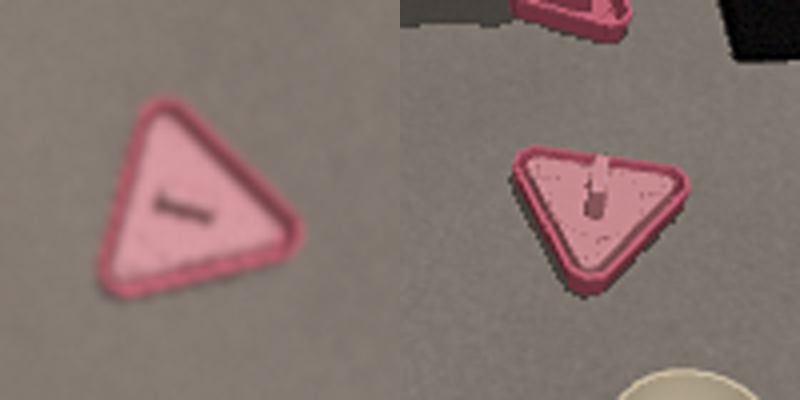

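The large top sits flat and evenly inside its mould, with the rim visible all round in both views. Next is the medium top.

Request:
drive_tool --increments '[[[1.5,32,0],[0,0,6.9],0.5],[[1.5,32,0],[0,0,6.9],0.5],[[1.5,32,0],[0,0,6.9],0.5],[[1.5,32,0],[0,0,6.9],0.5],[[1.5,32,0],[0,0,6.9],0.5],[[1.5,32,0],[0,0,6.9],0.5],[[0,0,0],[0,0,0],0.5],[[0,0,0],[0,0,0],0.5]]'

```text
clock: 12.1
eef_pos: [0.6363, 0.2112, 0.1847]
tool_rot: [0.206, 0.978, -0.0, -0.0]
ft_force: [0.6, -0.3, -0.2]
grip_width: 0.0429
grasp_force: 0.0
```

```bash
python3 - <<'E'
from h import *
pose(); look(["top_medium"],"w8.png")
E
```

```text
tcp [636.3 211.2 184.7] psi 156.2 tilt [-0. -0.] q [18. 35. 30. 86. -0. 42.] t 12.1 w 42.9 F [ 0.6 -0.3 -0.2] g 0.0
top_medium [638.2 214.5 336.4] 0.0003 coarse [636.  214.4 336.4  -1.6]
```

Request:
drive_tool --increments '[[[1.2,3,-40],[0,0,0.2],0.5],[[0,0,-40],[0,0,0],0.5],[[0,0,-40],[0,0,0],0.5],[[0,0,-30],[0,0,0],0.5],[[0,0,-20],[0,0,0],0.5],[[0,0,-12],[0,0,0],0.5],[[0,0,-5],[0,0,0],0.5],[[0,0,0],[0,0,0],0.5]]'

```text
clock: 12.82
eef_pos: [0.6372, 0.2124, -0.0022]
tool_rot: [0.206, 0.979, -0.0, -0.001]
ft_force: [-0.0, 0.1, 0.6]
grip_width: 0.0422
grasp_force: 0.0
```

Request:
drive_tool --increments '[[[0,0,0],[0,0,0],0],[[0,0,0],[0,0,0],0],[[0,0,0],[0,0,0],0],[[0,0,0],[0,0,0],0],[[0,0,0],[0,0,0],0],[[0,0,0],[0,0,0],0]]'

```text
clock: 13.32
eef_pos: [0.6391, 0.2146, 0.0009]
tool_rot: [0.204, 0.979, 0.001, 0.002]
ft_force: [-0.0, -1.8, 4.6]
grip_width: 0.0102
grasp_force: 61.0
```

Request:
drive_tool --increments '[[[0,0,20],[0,0,0],0],[[0,0,30],[0,0,0],0],[[0,0,25],[0,0,-5],0],[[0,-32,0],[0,0,-6],0],[[0,-32,0],[0,0,-6],0],[[0,-32,0],[0,0,-6],0],[[0,-32,0],[0,0,-6],0],[[0,-32,0],[0,0,-6],0]]'

```text
clock: 13.98
eef_pos: [0.637, 0.0531, 0.0737]
tool_rot: [0.491, 0.871, 0.0, 0.0]
ft_force: [-0.3, -0.1, -0.4]
grip_width: 0.0099
grasp_force: 60.2
```

Request:
drive_tool --increments '[[[-1,-32.6,0],[0,0,-0.3],0],[[0,0,0],[0,0,0],0],[[0,0,0],[0,0,0],0]]'

```text
clock: 14.23
eef_pos: [0.6362, 0.0196, 0.0736]
tool_rot: [0.493, 0.87, 0.0, -0.0]
ft_force: [0.4, 0.2, -1.1]
grip_width: 0.0101
grasp_force: 60.2
```

```bash
python3 - <<'E'
from h import *
pose(); w=camera("wrist");b=camera("side"); a=camera("top")
q=[.6373,.0219,np.radians(301)]
for p in (b,a): # held top pose from each fixed camera, height free
    print(F(fit("top_medium",[p],[*q,.078],fixz=.078)[0]))
cv2.imwrite("pics/s9.png",np.hstack([cv2.resize(x,(400,400),interpolation=cv2.INTER_CUBIC) for x in (w["image"][:,:,::-1][60:340,180:460],b["image"][:,:,::-1][140:220,310:390])]))
E
```

```text
tcp [636.2  19.6  73.6] psi 120.9 tilt [0. 0.] q [ 2. 33. 11. 68.  0. 61.] t 14.23 w 10.1 F [ 0.4  0.2 -1.1] g 60.2
[616.8 -40.4 319.8 110. ]Traceback (most recent call last):
  File "<stdin>", line 5, in <module>
  File "h.py", line 48, in fit
    k=1+np.argmax(st[1:,4]-8*np.hypot(*(cen[1:]-c).T)); m=(lab==k).astype(np.uint8)*255
        ~~~~~~~~~^^^^^^^^^^^^^^^^^^^^^^^^^^^^^^^^^^^^^
    return _wrapfunc(a, 'argmax', axis=axis, out=out, **kwds)
    return bound(*args, **kwds)
ValueError: attempt to get argmax of an empty sequence
```

The held top cannot be fitted while it overlaps the mould, so I rely on the agreed offsets. I correct by (+1,+2) mm and lower.

Request:
drive_tool --increments '[[[1,2,-20],[0,0,0.2],0],[[0,0,-20],[0,0,0],0],[[0,0,-10],[0,0,0],0],[[0,0,-6],[0,0,0],0],[[0,0,-5],[0,0,0],0],[[0,0,-4],[0,0,0],0],[[0,0,0],[0,0,0],0],[[0,0,0],[0,0,0],0]]'

```text
clock: 15.05
eef_pos: [0.6374, 0.0235, 0.0087]
tool_rot: [0.49, 0.872, 0.0, 0.0]
ft_force: [0.1, -1.7, -0.9]
grip_width: 0.0099
grasp_force: 60.1
```

Request:
drive_tool --increments '[[[0,0,-2],[0,0,0],0],[[0,0,-1],[0,0,0],0],[[0,0,0],[0,0,0],0],[[0,0,0],[0,0,0],0]]'

```text
clock: 15.38
eef_pos: [0.6377, 0.0231, 0.0058]
tool_rot: [0.49, 0.872, -0.0, 0.001]
ft_force: [-0.7, -3.7, 0.8]
grip_width: 0.0102
grasp_force: 60.3
```

Request:
drive_tool --increments '[[[0,-1.5,0],[0,0,0],0],[[0,0,-1],[0,0,0],0],[[0,0,-1],[0,0,0],0],[[0,0,0],[0,0,0],0]]'

```text
clock: 15.72
eef_pos: [0.6375, 0.0225, 0.0049]
tool_rot: [0.49, 0.872, 0.001, 0.0]
ft_force: [-3.3, -0.0, 7.5]
grip_width: 0.0099
grasp_force: 61.2
```

Request:
drive_tool --increments '[[[0,0,-1],[0,0,0],0],[[0,0,-0.7],[0,0,0],0],[[0,0,0],[0,0,0],0]]'

```text
clock: 15.97
eef_pos: [0.6375, 0.0225, 0.0049]
tool_rot: [0.49, 0.872, 0.001, 0.001]
ft_force: [-6.1, 0.2, 15.4]
grip_width: 0.0101
grasp_force: 62.1
```

It is home at +4 mm above its table grip height. I release, rise, and go to the small top.

Request:
drive_tool --increments '[[[0,0,1.5],[0,0,0],0.4],[[0,0,0],[0,0,0],0.4],[[0,0,0],[0,0,0],0.4],[[0,0,0],[0,0,0],0.4],[[0,0,25],[0,0,0],0.4],[[0,0,40],[0,0,0],0.4],[[0,0,40],[0,0,0],0.4],[[0,0,40],[0,0,0],0.4]]'

```text
clock: 16.63
eef_pos: [0.6365, 0.0221, 0.1486]
tool_rot: [0.49, 0.872, -0.001, -0.001]
ft_force: [1.7, -0.4, -0.7]
grip_width: 0.0336
grasp_force: 0.0
```

Request:
drive_tool --increments '[[[-23.4,-30.6,10],[0,0,-5.3],0.5],[[-23.4,-30.6,10],[0,0,-5.3],0.5],[[-23.4,-30.6,10],[0,0,-5.3],0.5],[[-23.4,-30.6,0],[0,0,-5.3],0.5],[[-23.4,-30.6,0],[0,0,-5.3],0.5],[[-23.4,-30.6,0],[0,0,-5.3],0.5],[[-23.4,-30.6,0],[0,0,-5.3],0.5],[[-23.4,-30.6,0],[0,0,-5.3],0.5]]'

```text
clock: 17.3
eef_pos: [0.4488, -0.2238, 0.1779]
tool_rot: [0.773, 0.634, 0.0, -0.0]
ft_force: [-0.1, 0.0, 0.7]
grip_width: 0.0432
grasp_force: 0.0
```

Request:
drive_tool --increments '[[[-23.4,-30.6,0],[0,0,-5.3],0.5],[[-23.4,-30.6,0],[0,0,-5.3],0.5],[[0,0,0],[0,0,0],0.5],[[0,0,0],[0,0,0],0.5]]'

```text
clock: 17.63
eef_pos: [0.402, -0.2854, 0.1779]
tool_rot: [0.829, 0.56, 0.0, -0.0]
ft_force: [0.3, 0.6, -0.5]
grip_width: 0.0427
grasp_force: 0.0
```

```bash
python3 - <<'E'
from h import *
pose(); look(["top_small"],"w10.png")
b=camera("side"); a=camera("top")
cv2.imwrite("pics/s9.png",np.hstack([cv2.resize(x,(400,400),interpolation=cv2.INTER_CUBIC) for x in (a["image"][:,:,::-1][135:205,275:345],b["image"][:,:,::-1][160:240,315:395])]))
E
```

```text
tcp [ 402.  -285.4  177.9] psi 68.1 tilt [-0.  0.] q [-35.  14.  -3.  74.   0.  77.] t 17.63 w 42.7 F [ 0.3  0.6 -0.5] g 0.0
top_small [ 404.9 -282.8   67.3] 0.001 coarse [ 402.9 -284.4   67.9    1. ]
```

View pics/s9.png

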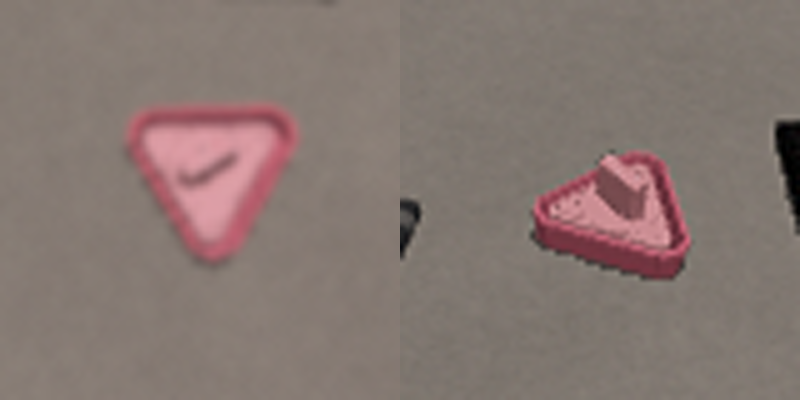

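The medium top is flat and home in its mould, with the rim even all round. Now I pick the small top.

Request:
drive_tool --increments '[[[2.2,2,-40],[0,0,-0.5],0.5],[[0,0,-40],[0,0,0],0.5],[[0,0,-40],[0,0,0],0.5],[[0,0,-30],[0,0,0],0.5],[[0,0,-17],[0,0,0],0.5],[[0,0,-8],[0,0,0],0.5],[[0,0,-4],[0,0,0],0.5],[[0,0,0],[0,0,0],0.5]]'

```text
clock: 18.45
eef_pos: [0.4062, -0.2812, -0.001]
tool_rot: [0.829, 0.559, -0.0, -0.0]
ft_force: [0.7, 0.3, -0.1]
grip_width: 0.0426
grasp_force: 0.0
```

Request:
drive_tool --increments '[[[0,0,0],[0,0,0],0],[[0,0,0],[0,0,0],0],[[0,0,0],[0,0,0],0],[[0,0,0],[0,0,0],0],[[0,0,0],[0,0,0],0],[[0,0,0],[0,0,0],0]]'

```text
clock: 18.95
eef_pos: [0.4067, -0.2829, 0.0007]
tool_rot: [0.83, 0.558, 0.001, 0.002]
ft_force: [0.4, 0.3, 6.1]
grip_width: 0.0103
grasp_force: 61.1
```

Gripped (61 N). I lift and carry it, stopping short of the small mould so the wrist camera can see it ahead of the held top.

Request:
drive_tool --increments '[[[0,0,20],[0,0,0],0],[[0,0,30],[0,0,0],0],[[0,20,30],[0,0,0],0],[[2,38,30],[0,0,0],0],[[2,38,20],[0,0,-0.7],0],[[2,38,0],[0,0,-0.7],0],[[2,38,0],[0,0,-0.7],0],[[2,38,0],[0,0,-0.7],0]]'

```text
clock: 19.62
eef_pos: [0.4152, -0.0771, 0.1252]
tool_rot: [0.844, 0.537, 0.001, 0.001]
ft_force: [0.6, -0.3, -0.8]
grip_width: 0.0098
grasp_force: 60.2
```

Request:
drive_tool --increments '[[[2,38,0],[0,0,0],0],[[0,36,0],[0,0,0],0],[[0,0,0],[0,0,0],0],[[0,0,0],[0,0,0],0]]'

```text
clock: 19.95
eef_pos: [0.4169, -0.0029, 0.1245]
tool_rot: [0.842, 0.539, -0.0, 0.0]
ft_force: [-0.1, -1.1, -1.2]
grip_width: 0.01
grasp_force: 60.2
```

```bash
python3 - <<'E'
from h import *
pose(); look(["mould_small"],"w11.png")
E
```

```text
tcp [416.9  -2.9 124.5] psi 65.3 tilt [ 0. -0.] q [ -0.   7. -19.  64.  -0. 114.] t 19.95 w 10.0 F [-0.1 -1.1 -1.2] g 60.2
mould_small [454.   79.6  64.7] 0.0362 coarse [4.518e+02 7.870e+01 6.490e+01 2.000e-01]
```

View pics/w11.png

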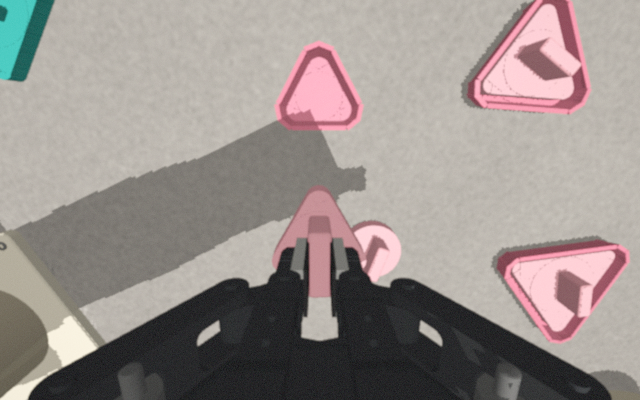

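The wrist view shows the small mould at (318,92) directly ahead of the held top (apex at (318,187)), with the same orientation. The other two tops sit inside their moulds. I use the apex to check the held top's offset from the TCP.

```bash
python3 - <<'E'
from h import *
w=camera("wrist"); o=pose(); t=o["eef_pos"]; R=Ro.from_quat(o["tool_rot"]).as_matrix(); ps=np.arctan2(R[1,0],R[0,0])
win=(230,150,410,240); m=pinkmask(w,win)[:,:]>0
rows=np.where(m[:, (318-230)*S])[0]; print("apex row seen",150+rows.min()/S)
for d in (-.004,0,.004):
    r=render(w,"top_small",[t[0]+d*np.cos(ps),t[1]+d*np.sin(ps),ps,t[2]-.0007],win)
    ys,xs=np.where(r); print(d,"apex pred",150+ys.min()/S, "row210 edges", 230+xs[ys==(212-150)*S].min()/S,230+xs[ys==(212-150)*S].max()/S)
x=np.where(m[(212-150)*S])[0]; print("seen edges",230+x.min()/S,230+x.max()/S)
E
```

```text
tcp [417.1  -4.9 124.5] psi 65.0 tilt [ 0. -0.] q [ -1.   7. -19.  64.  -0. 114.] t 20.05 w 9.8 F [-0.1 -1.2 -0.9] g 60.2
apex row seen 185.25
-0.004 apex pred 190.5 row210 edges 300.75 341.0
0 apex pred 184.0 row210 edges 297.25 344.5
0.004 apex pred 177.75 row210 edges 293.5 348.25
seen edges 295.75 341.25
```

Request:
drive_tool --increments '[[[13,28,-15],[0,0,0],0],[[13,28,-15],[0,0,0],0],[[12.5,28,-20],[0,0,0],0],[[0,0,-20],[0,0,0],0],[[0,0,0],[0,0,0],0],[[0,0,0],[0,0,0],0],[[0,0,0],[0,0,0],0]]'

```text
clock: 20.63
eef_pos: [0.4558, 0.078, 0.055]
tool_rot: [0.844, 0.536, -0.0, 0.0]
ft_force: [-0.4, 0.1, 0.1]
grip_width: 0.0099
grasp_force: 60.2
```

```bash
python3 - <<'E'
from h import *
for i in range(4): camera("top"); pose()
E
```

```text
tcp [456.3  78.2  55.5] psi 64.9 tilt [ 0.1 -0. ] q [ 10.  16. -19.  55.  -0. 125.] t 20.68 w 10.0 F [ 0.1  0.3 -0.2] g 60.2
tcp [456.6  78.4  55.7] psi 64.9 tilt [0.1 0. ] q [ 10.  16. -19.  55.  -0. 125.] t 20.73 w 10.1 F [-0.2 -0.7 -0.3] g 60.2
tcp [456.6  78.6  55.7] psi 64.9 tilt [0.1 0. ] q [ 10.  16. -19.  55.  -0. 125.] t 20.78 w 10.2 F [0.4 0.2 0.2] g 60.2
tcp [456.6  78.8  55.7] psi 64.9 tilt [0.1 0. ] q [ 10.  16. -19.  55.  -0. 125.] t 20.83 w 10.3 F [ 0.2 -0.  -0.5] g 60.2
```

Request:
drive_tool --increments '[[[-1,0.8,-15],[0,0,0],0],[[0,0,-12],[0,0,0],0],[[0,0,-6],[0,0,0],0],[[0,0,-5],[0,0,0],0],[[0,0,-5],[0,0,0],0],[[0,0,-3],[0,0,0],0],[[0,0,0],[0,0,0],0],[[0,0,0],[0,0,0],0]]'

```text
clock: 21.5
eef_pos: [0.4548, 0.0803, 0.0085]
tool_rot: [0.843, 0.537, 0.0, 0.0]
ft_force: [-0.3, 0.8, 0.2]
grip_width: 0.0101
grasp_force: 60.2
```

Request:
drive_tool --increments '[[[0,0,-1],[0,0,0],0],[[0,0,-1],[0,0,0],0],[[0,0,0],[0,0,0],0],[[0,0,0],[0,0,0],0]]'

```text
clock: 21.83
eef_pos: [0.4547, 0.0803, 0.0065]
tool_rot: [0.843, 0.537, 0.0, -0.0]
ft_force: [-0.0, -1.1, -0.3]
grip_width: 0.0104
grasp_force: 60.2
```

Request:
drive_tool --increments '[[[0,0,-1],[0,0,0],0],[[0,0,-1],[0,0,0],0],[[0,0,-0.5],[0,0,0],0],[[0,0,0],[0,0,0],0]]'

```text
clock: 22.17
eef_pos: [0.4548, 0.0804, 0.0048]
tool_rot: [0.843, 0.537, 0.0, 0.0]
ft_force: [-3.4, -0.6, 7.1]
grip_width: 0.0101
grasp_force: 61.2
```

The floor is reached at the expected height (4.8 mm). I release and clear.

Request:
drive_tool --increments '[[[0,0,1],[0,0,0],0.35],[[0,0,0],[0,0,0],0.35],[[0,0,0],[0,0,0],0.35],[[0,0,0],[0,0,0],0.35],[[0,0,25],[0,0,0],0.35],[[0,0,40],[0,0,0],0.35],[[0,0,40],[0,0,0],0.35],[[0,0,40],[0,0,0],0.35]]'

```text
clock: 22.83
eef_pos: [0.4538, 0.0802, 0.151]
tool_rot: [0.843, 0.537, -0.001, -0.0]
ft_force: [1.4, 0.3, -0.4]
grip_width: 0.03
grasp_force: 0.0
```

Request:
drive_tool --increments '[[[0,-40,10],[0,0,0],0.35],[[0,-40,0],[0,0,0],0.35],[[0,-40,0],[0,0,0],0.35],[[0,-40,0],[0,0,0],0.35],[[-20,-30,0],[0,0,0],0.35],[[0,0,0],[0,0,0],0.35],[[0,0,0],[0,0,0],0.35]]'

```text
clock: 23.42
eef_pos: [0.4337, -0.1111, 0.1596]
tool_rot: [0.845, 0.535, -0.0, -0.0]
ft_force: [-0.6, 0.8, 0.4]
grip_width: 0.0297
grasp_force: 0.0
```

```bash
python3 - <<'E'
from h import *
pose(); a=camera("top");b=camera("side")
cv2.imwrite("pics/s12.png",np.hstack([cv2.resize(x,(400,400),interpolation=cv2.INTER_CUBIC) for x in (a["image"][:,:,::-1][140:240,265:365],b["image"][:,:,::-1][150:290,260:400])]))
E
```

```text
tcp [ 433.7 -111.1  159.6] psi 64.8 tilt [-0.  0.] q [-14.   9. -11.  70.   0. 101.] t 23.42 w 29.7 F [-0.6  0.8  0.4] g 0.0
```

View pics/s12.png

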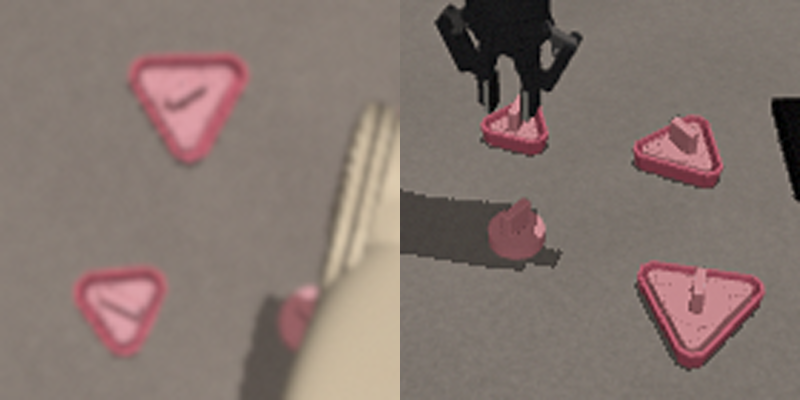

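All three tops sit inside their moulds (small at crop (122,310), medium at (190,110), large at (700,310) in the side half). The round top has not moved and the gripper is clear.

```bash
python3 -c "
from workcell import job_done; print(job_done())"
```

```text
the job is handed in; nothing more can be done
None
```

The large, medium and small tops were each pressed home in their own moulds in that order, bars up; the gripper is clear, the round top and the other items were never touched, and the job was handed in at about 23.5 s.

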